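Push in the plungers of three finished units in packing order

TASK

Three finished aluminium units stand on the bench with their black locking plungers out; set the locks before packing: with a fingertip lightly press the plunger on the low round unit, then the one on the square unit, then the one on the tall unit with the cut-off corners, in that order, each in clearly more than half of its 14 mm travel, where it stays by itself. Press gently (under 25 N) and do not ram a plunger against its stop, do not pick up, shift or tip any unit, and leave the bin, bearing ring, screwdriver and oil bottle alone. Finish with the hand clear of everything.

Things in the scene. Friction and masses are not known exactly. Their poses are not given: they have to be found in the camera images.
- round_unit: The round unit: a low round aluminium drum, 70 mm in diameter, 40 mm high (about 0.4 kg), standing loose on the bench. Origin at the centre of its underside, z up. A black push plunger stands at the centre of its top face.
- round_plunger_top (a point): Centre of the top of the round unit's black plunger cap (flat disc, 28 mm in diameter, 7 mm thick); it moves down with the plunger. Out, it is 62 mm above the bench (22 mm above the unit's top face); fully in, 48 mm. The cap stays clear of the unit's top face.
- round_plunger (a joint): How far the round unit's plunger is pushed in, straight down, in m: 0 out, 0.014 at its hard stop; starts at 0 to 0.0015. Friction holds it where it is left; it takes about 4 N to start it, rising evenly to about 6.8 N at the stop, so a force stop of 5.5 to 6 N ends the press at 7.5 to 10 mm, short of the stop; pressing on against the stop is stiff and soon passes 25 N.
- square_unit: The square unit: a square aluminium block, 64 x 64 mm, 55 mm high (about 0.5 kg), standing loose on the bench. Origin at the centre of its underside, z up. A black push plunger stands at the centre of its top face.
- square_plunger_top (a point): Centre of the top of the square unit's black plunger cap (flat disc, 28 mm in diameter, 7 mm thick); it moves down with the plunger. Out, it is 77 mm above the bench (22 mm above the unit's top face); fully in, 63 mm. The cap stays clear of the unit's top face.
- square_plunger (a joint): How far the square unit's plunger is pushed in, straight down, in m: 0 out, 0.014 at its hard stop; starts at 0 to 0.0015. Friction holds it where it is left; it takes about 4 N to start it, rising evenly to about 6.8 N at the stop, so a force stop of 5.5 to 6 N ends the press at 7.5 to 10 mm, short of the stop; pressing on against the stop is stiff and soon passes 25 N.
- tall_unit: The tall unit: a tall upright aluminium housing with its two upper corners cut off at 45 degrees, 84 mm wide along its y, 44 mm thick along its x, 72 mm high (about 0.6 kg), standing loose on the bench. Origin at the centre of its underside, z up. A black push plunger stands at the centre of its top face.
- tall_plunger_top (a point): Centre of the top of the tall unit's black plunger cap (flat disc, 28 mm in diameter, 7 mm thick); it moves down with the plunger. Out, it is 94 mm above the bench (22 mm above the unit's top face); fully in, 80 mm. The cap stays clear of the unit's top face.
- tall_plunger (a joint): How far the tall unit's plunger is pushed in, straight down, in m: 0 out, 0.014 at its hard stop; starts at 0 to 0.0015. Friction holds it where it is left; it takes about 4 N to start it, rising evenly to about 6.8 N at the stop, so a force stop of 5.5 to 6 N ends the press at 7.5 to 10 mm, short of the stop; pressing on against the stop is stiff and soon passes 25 N.
- bin: Bystander: open yellow plastic bin, 100 x 150 mm, 60 mm high, beyond the units. Origin at the centre of its underside.
- bearing: Bystander: steel bearing ring lying flat, 52 mm outside, 22 mm hole, 14 mm high, on the robot's side of the units. Origin at the centre of its underside.
- screwdriver: Bystander: black-handled screwdriver, 190 mm long, lying to the left of the units along its own x, handle to -x.
- oil: Bystander: small white oil bottle with a black cap, 40 mm in diameter, 100 mm high, upright to the right of the units. Origin at the centre of its underside.
Mind the look-alikes: they are no part of the job. Leave any blue or purple look-alike of the tall_unit alone.

How it is judged:
By the outcome, as a careful person would: the job done as asked, in the order asked, and still so for the second after the job is handed in, with the robot touching nothing.
It also fails if it takes over 51 s, if anything falls off the work surface, if the arm or the gripper's body presses on something with over 40 N, if the wrist force passes 120 N, or if a joint passes its speed limit or range.

ROBOT

A 6-joint arm with a two-finger parallel gripper is mounted at the origin on the work surface. World frame = base frame: x ahead of the robot, y to its left, z up, the work surface at z = 0. Lengths are in m, angles in rad, forces in N, time in s.
With the tool pointing down it reaches from about 0.25 to 0.725 m from the base axis. Payload 4 kg.
Tool frame: the origin (TCP) lies at the very end of the fingers, on their centre line; the grasp point (between the pads) lies 19 mm behind it; z points along the fingers, y is the line along which they close (so a half turn about z gives the same grasp; the last joint's range is limited). The gripper opens to 85 mm and grips with 20 to 120 N. Pads are 22 mm wide; open, the fingers measure 114 mm over their backs; the gripper's body (76 mm by 85 mm) begins 54 mm behind the grasp point. The pads swing forward as they close: fully open they stand 13 mm farther back than shut.
Start: joints at [1.119, 0.241, 0.005, 1.335, 0, 1.571], TCP at [0.218, 0.45, 0.231] pointing down, gripper open.
Joint ranges: [-2.72, 2.72], [-1.05, 1.87], [-1.09, 1.28], [-1.99, 2.15], [-1.42, 1.44], [-3.14, 3.14]. Speed limits (rad/s): [2.79, 2.79, 3.14, 3.14, 3.14, 3.14].

INTERFACE

Orientations are given as a unit quaternion [x, y, z, w].
In Python, from workcell import bot gives the robot as it stands.
- The arm moves only by the tool carry_out, never from a script. Its argument "increments" is one flat list of numbers, 5 for each row, row after row: the finger opening in cm, from 0 to 8.54, then the shift along the tool's x, y, z in cm, then the turn about the tool's z in rad. A call has exactly 5 rows; each row shifts and turns the commanded pose from where the row before left it, along the tool's axes as they then stand; what a row does not reach is not made up. A row lasts 1/8 s, in which the tool goes at most 62.5 mm and 10.7 degrees, less where a joint would pass 70% of its speed; a pose out of reach is approached as far as the arm can. A call with a gripper value outside its range is refused whole. The fingers move at their own pace and stop on an object; the grip force is fixed at half the most. Time passes only in rows, so rows that do not move let the fingers close, or fill a call up. It gives the time, the measured TCP pose, the force, the opening and the grip force at its end, in the units of the state.
- bot.get_obs(): the state, without advancing time (a new reading comes with each control period).
- bot.camera(name): name is "scene" or "top" or "wrist"; returns a dict with "pixels" (420x560x3 uint8, blue, green, red), "range_z" (420x560 float32, m along the optical axis (not along the pixel's ray), 0 where there is no reading), "mtx" (3x3 intrinsics, pixels), "eye" and "attitude" of the camera in the world. Camera axes: x right, y down, z forward; pixel columns grow to the right and rows downward; lengths in m; the calibration is good to about 2 mm. A picture is of the moment at which its call begins.
- bot.job_done(): hands the job in; it is judged then, once.
Trained networks look in a picture, given as the dict that the camera call returned (one of the last four; its "shot" number tells which), for a name from the list of things; names that differ only in an ending like _2 or _b are one class to them, and where a whole thing is asked for, a point or a joint stands for the part that bears it (a point fixed in the world has none). Each returns a list of dicts, best first, with "p" (0 to 1); they miss things now and then, are a little off and sometimes report something else, mostly with a low value. They report only what shows in the picture. A call takes as long as a camera call. They do not tell look-alikes from the thing itself.
- bot.find_in(picture, name): "xyz" ([x, y, z] in m, in the coordinates of the camera as it stood for that picture, good to about 4 mm: the middle of the surface that is visible of it).
- bot.regions_of(picture, name): "mask" (420x560 bool, what is visible of it).
- bot.place_of(picture, name): "xyz" ([x, y, z] in m, in the coordinates of the camera as it stood for that picture, good to about 4 mm: a listed point, or the origin of a listed thing).
The state is a dict: "clock": time; "joint_pos": joint angles; "joint_vel": joint speeds; "tau": joint torques, N m; "eef_pos": TCP position; "tool_rot": TCP orientation; "ft_force": force on the tool from outside, world axes, zero at the start; "ft_torque": the same for the moment, N m; "grip_width": finger opening in m; "grasp_force": force on a finger pad.
Only numpy, scipy, OpenCV 4.12 (cv2) and the standard library are available. Lean on these libraries where they do the work, as an engineer would, in place of code of your own. Each camera call takes 0.05 s, during which the arm holds its last target. There are 200 camera calls.

## Working session

There is one attempt and no reset: what is moved stays moved. The work goes in short steps, Python scripts to look and compute and a tool call to move; the robot and the scene stay as the last step left them, time stands still between calls to the robot, and variables do not carry over. Pictures are saved under pics/ and viewed, at most 10 in all, crops included, and the job is handed in when it is done.

Besides the shell and the picture viewer there is one more tool, called after ">>>" as name(argument=value, ...) on one line, values as JSON. carry_out: Moves the arm, as the interface text tells. Its arguments: {"type":"object","properties":{"increments":{"type":"array","items":{"type":"number"}}},"required":["increments"]}

```bash
mkdir -p pics; cat > h.py <<'E'
import numpy as np,cv2
from workcell import bot
from scipy.spatial.transform import Rotation as R
def T(c):
    a=np.array(c["attitude"],float)
    return (R.from_quat(a).as_matrix() if a.size==4 else a.reshape(3,3)),np.array(c["eye"])
def w(c,p):
    m,e=T(c); return m@np.array(p)+e
def px(c,p):
    q=c["mtx"]@np.array(p); return (q[:2]/q[2]).round().astype(int)
E
python3 - <<'E'
from h import *
o=bot.get_obs(); print({k:np.round(o[k],3) for k in("clock","eef_pos","tool_rot","ft_force","grip_width")})
for n in("top","scene"):
    c=bot.camera(n); cv2.imwrite(f"pics/{n}1.png",c["pixels"])
    print(n,np.round(c["eye"],3),np.round(c["attitude"],3))
    for t in("round","square","tall"):
        for d in bot.place_of(c,t+"_plunger_top"): print(t,"top",round(d["p"],2),w(c,d["xyz"]).round(3),px(c,d["xyz"]))
        for d in bot.place_of(c,t+"_unit"): print(t,"unit",round(d["p"],2),w(c,d["xyz"]).round(3),px(c,d["xyz"]))
E
```

```text
{'clock': np.float64(0.0), 'eef_pos': array([0.218, 0.449, 0.23 ]), 'tool_rot': array([ 0.224,  0.975, -0.001, -0.   ]), 'ft_force': array([-0.184, -0.149, -0.197]), 'grip_width': np.float64(0.085)}
top [ 0.495 -0.008  1.094] [ 0.711 -0.701  0.041 -0.04 ]
round top 0.6 [0.572 0.161 0.064] [200 230]
round unit 0.77 [0.567 0.163 0.002] [204 233]
square top 0.7 [ 0.527 -0.218  0.074] [365 251]
square unit 0.81 [ 0.529 -0.219  0.002] [360 251]
tall top 0.69 [ 0.756 -0.106  0.095] [317 150]
tall top 0.56 [0.408 0.204 0.094] [177 302]
tall top 0.55 [ 0.572 -0.045  0.091] [290 230]
tall top 0.5 [ 0.453 -0.093  0.094] [311 283]
tall top 0.41 [ 0.639 -0.16   0.095] [341 201]
tall unit 0.92 [0.406 0.208 0.005] [183 300]
tall unit 0.88 [ 0.574 -0.046  0.002] [289 231]
tall unit 0.82 [ 0.76  -0.112  0.002] [316 158]
tall unit 0.76 [ 0.643 -0.168 -0.   ] [339 205]
tall unit 0.59 [ 0.45  -0.091 -0.004] [307 283]
scene [ 1.084 -0.325  0.949] [ 0.847  0.444 -0.131 -0.26 ]
round top 0.66 [0.565 0.163 0.06 ] [312 180]
round top 0.54 [ 0.575 -0.049  0.09 ] [247 213]
round unit 0.7 [ 0.566  0.162 -0.004] [310 194]
square top 0.46 [ 0.523 -0.219  0.078] [177 235]
square unit 0.69 [ 0.525 -0.222 -0.002] [182 251]
tall top 0.69 [ 0.751 -0.115  0.091] [265 281]
tall top 0.67 [ 0.639 -0.172  0.093] [217 257]
tall top 0.55 [ 0.448 -0.094  0.095] [206 187]
tall top 0.54 [ 0.573 -0.046  0.003] [249 230]
tall top 0.49 [0.407 0.201 0.091] [289 131]
tall top 0.38 [ 0.572 -0.046  0.091] [248 212]
tall unit 0.87 [ 0.407  0.204 -0.001] [289 153]
tall unit 0.83 [ 0.573 -0.049  0.003] [249 231]
tall unit 0.83 [ 0.642 -0.172  0.001] [222 275]
tall unit 0.57 [ 0.754 -0.114  0.002] [267 297]
tall unit 0.21 [0.566 0.163 0.059] [312 181]
```

```bash
python3 -c "
import cv2
a=cv2.imread('pics/top1.png')[110:340,140:420];b=cv2.imread('pics/scene1.png')[100:330,140:360]
cv2.imwrite('pics/a.png',cv2.resize(a,None,fx=2.5,fy=2.5,interpolation=2));cv2.imwrite('pics/b.png',cv2.resize(b,None,fx=2.5,fy=2.5,interpolation=2))"
```

```text
(no output)
```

View pics/a.png

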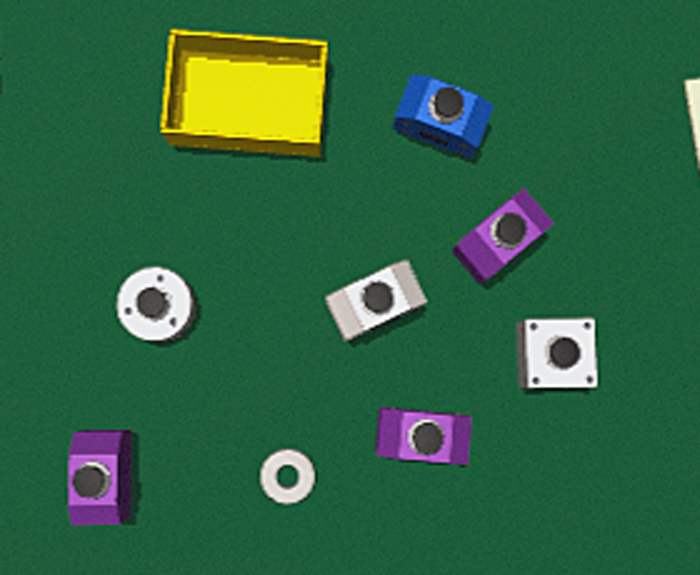

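View pics/b.png

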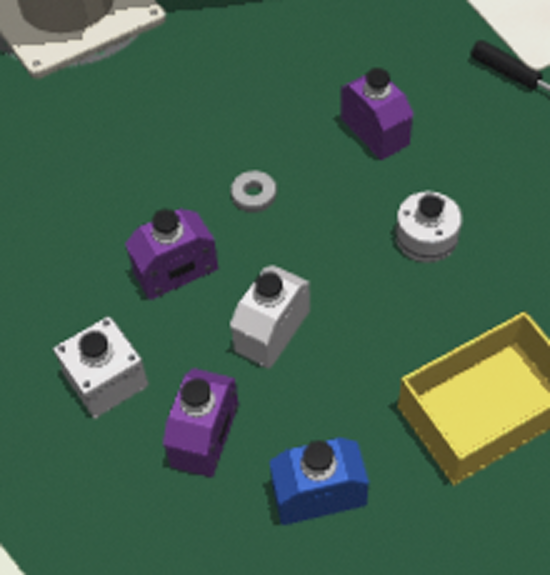

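Tall look-alikes, as top-image pixels: silver (290,229), purple (176,301), (310,284) and (343,201), blue (318,151). The silver one with cut corners is the tall unit. The round unit is at (200,230) and the square unit at (365,251), each the only one of its kind. The crops confirm these choices and match the measured heights.

Next I move over the round unit with the fingers shut.

>>> carry_out(increments=[0, -4.4, -1.05, 0, 0, 0, -4.4, -1.05, 0, 0, 0, -4.4, -1.05, 0, 0, 0, -4.4, -1.05, 0, 0, 0, -4.4, -1.05, 0, 0])

```text
clock: 1.32
eef_pos: [0.3944, 0.3056, 0.2315]
tool_rot: [0.224, 0.975, 0.0, 0.0]
ft_force: [0.3, 0.9, 0.6]
grip_width: -0.0
grasp_force: 0.0
```

>>> carry_out(increments=[0, -4.4, -1.05, 1, 0, 0, -4.4, -1.05, 2, 0, 0, -4.4, -1.05, 2, 0, 0, -4.4, -1.05, 2, 0, 0, -4.4, -1.05, 0, 0])

```text
clock: 1.95
eef_pos: [0.5681, 0.1619, 0.1591]
tool_rot: [0.224, 0.975, -0.001, -0.002]
ft_force: [0.5, 1.4, 1.5]
grip_width: -0.0001
grasp_force: 0.0
```

>>> carry_out(increments=[0, 0, 0, 0, 0, 0, 0, 0, 0, 0, 0, 0, 0, 0, 0, 0, 0, 0, 0, 0, 0, 0, 0, 0, 0])

```text
clock: 2.58
eef_pos: [0.5679, 0.164, 0.1617]
tool_rot: [0.223, 0.975, 0.0, 0.0]
ft_force: [-0.4, -0.7, 0.1]
grip_width: 0.0002
grasp_force: 0.0
```

```bash
cat > m.py <<'E'
import sys
from h import *
n=sys.argv[1]
c=bot.camera("wrist"); cv2.imwrite(f"pics/w_{n}_{c['shot']}.png",c["pixels"])
o=bot.get_obs(); print({k:np.round(o[k],4) for k in("clock","eef_pos","tool_rot","ft_force","joint_pos","grip_width")})
Rt=R.from_quat(o["tool_rot"])
for d in bot.place_of(c,n+"_plunger_top"):
    q=w(c,d["xyz"]); print(round(d["p"],2),q.round(4),px(c,d["xyz"]),"tool cm",(100*Rt.inv().apply(q-o["eef_pos"])).round(2))
E
python3 m.py round; ls pics
```

```text
{'clock': np.float64(2.625), 'eef_pos': array([0.568 , 0.1638, 0.1616]), 'tool_rot': array([2.235e-01, 9.747e-01, 1.000e-04, 1.000e-04]), 'ft_force': array([ 0.9683,  0.5026, -0.0465]), 'joint_pos': array([0.2808, 0.4565, 0.1325, 1.2466, 0.    , 0.7316]), 'grip_width': np.float64(0.0)}
0.81 [0.566  0.1628 0.0603] [274 209] tool cm [ 0.14 -0.18 10.12]
a.png
b.png
scene1.png
top1.png
w_round_3.png
```

>>> carry_out(increments=[0, 0.1, -0.1, 2.5, 0, 0, 0, 0, 2.5, 0, 0, 0, 0, 2, 0, 0, 0, 0, 1.5, 0, 0, 0, 0, 0.3, 0])

```text
clock: 3.3
eef_pos: [0.5662, 0.1626, 0.0722]
tool_rot: [0.224, 0.975, -0.0, -0.001]
ft_force: [-0.7, 0.8, 0.7]
grip_width: 0.0
grasp_force: 0.0
```

>>> carry_out(increments=[0, 0, 0, 0.2, 0, 0, 0, 0, 0.2, 0, 0, 0, 0, 0.2, 0, 0, 0, 0, 0.1, 0, 0, 0, 0, 0, 0])

```text
clock: 3.92
eef_pos: [0.567, 0.1628, 0.0664]
tool_rot: [0.224, 0.975, 0.0, 0.0]
ft_force: [-0.1, 0.1, -0.3]
grip_width: -0.0003
grasp_force: 0.0
```

>>> carry_out(increments=[0, 0, 0, 0.2, 0, 0, 0, 0, 0.1, 0, 0, 0, 0, 0.1, 0, 0, 0, 0, 0, 0, 0, 0, 0, 0, 0])

```text
clock: 4.55
eef_pos: [0.567, 0.1628, 0.0623]
tool_rot: [0.224, 0.975, 0.0, -0.0]
ft_force: [-0.6, -0.2, -0.8]
grip_width: 0.0002
grasp_force: 0.0
```

>>> carry_out(increments=[0, 0, 0, 0.1, 0, 0, 0, 0, 0.1, 0, 0, 0, 0, 0.1, 0, 0, 0, 0, 0.1, 0, 0, 0, 0, 0, 0])

```text
clock: 5.18
eef_pos: [0.5671, 0.1628, 0.0584]
tool_rot: [0.224, 0.975, 0.0, 0.0]
ft_force: [-1.1, 0.2, 3.9]
grip_width: -0.0001
grasp_force: 2.1
```

>>> carry_out(increments=[0, 0, 0, 0.1, 0, 0, 0, 0, 0.1, 0, 0, 0, 0, 0.1, 0, 0, 0, 0, 0, 0, 0, 0, 0, 0, 0])

```text
clock: 5.8
eef_pos: [0.5671, 0.1628, 0.0552]
tool_rot: [0.224, 0.975, 0.0, 0.0]
ft_force: [-0.5, 0.1, 3.6]
grip_width: -0.0002
grasp_force: 1.9
```

>>> carry_out(increments=[0, 0, 0, 0.1, 0, 0, 0, 0, 0.1, 0, 0, 0, 0, 0.05, 0, 0, 0, 0, 0, 0, 0, 0, 0, 0, 0])

```text
clock: 6.42
eef_pos: [0.5671, 0.1629, 0.053]
tool_rot: [0.224, 0.975, 0.0, 0.0]
ft_force: [-0.2, -0.5, 5.1]
grip_width: 0.0
grasp_force: 2.5
```

```bash
python3 - <<'E'
from h import *
for i in range(4):
    c=bot.camera("scene" if i<2 else "wrist");o=bot.get_obs();print(o["ft_force"].round(2) if hasattr(o["ft_force"],"round") else o["ft_force"],o["eef_pos"],o["grasp_force"])
E
```

```text
[-0.53  0.15  5.25] [0.56714787 0.16286841 0.05298847] 2.5029315054416656
[0.3  0.41 3.73] [0.567143   0.1628441  0.05298521] 2.5035493075847626
[-0.25 -0.19  5.28] [0.5671485  0.16288915 0.05297605] 2.5045938044786453
[-0.11  0.26  5.19] [0.56711237 0.16287331 0.05295402] 2.504515014588833
```

>>> carry_out(increments=[0, 0, 0, 0, 0, 0, 0, 0, 0, 0, 0, 0, 0, 0.05, 0, 0, 0, 0, 0.05, 0, 0, 0, 0, 0.05, 0])

```text
clock: 7.25
eef_pos: [0.5671, 0.1629, 0.0516]
tool_rot: [0.224, 0.975, 0.0, 0.0]
ft_force: [-1.1, 0.2, 7.2]
grip_width: -0.0001
grasp_force: 3.0
```

```bash
python3 - <<'E'
from h import *
for i in range(3):
    o=bot.get_obs();print(np.round(o["ft_force"],2),o["eef_pos"][2],o["grasp_force"]);c=bot.camera("scene")
cv2.imwrite("pics/s2.png",c["pixels"])
for d in bot.place_of(c,"round_plunger_top"):print(d["p"],w(c,d["xyz"]))
E
```

```text
[-1.07  0.23  7.19] 0.05160267630050984 2.95916542605255
[-0.6   0.38  5.73] 0.05155769852778157 2.7274679392576218
[-0.14 -0.25  4.69] 0.05156226458487713 2.710222229361534
0.54 [0.56731398 0.16306266 0.0543316 ]
```

>>> carry_out(increments=[0, 0, 0, -1.5, 0, 0, 0, 0, -3, 0, 0, 0, 0, -3.5, 0, 0, 0, 0, -3, 0, 0, -1, -2.2, 0, 0])

```text
clock: 8.07
eef_pos: [0.5683, 0.1401, 0.1649]
tool_rot: [0.223, 0.975, 0.002, 0.003]
ft_force: [0.4, -0.2, -0.9]
grip_width: -0.0005
grasp_force: 0.0
```

>>> carry_out(increments=[0, -1.7, -4.8, 0, 0, 0, -1.7, -4.8, 0, 0, 0, -1.7, -4.8, 0, 0, 0, -1.7, -4.8, 0, 0, 0, -1.7, -4.8, 0, 0])

```text
clock: 8.7
eef_pos: [0.5376, -0.1159, 0.1616]
tool_rot: [0.224, 0.975, 0.0, -0.0]
ft_force: [-0.0, -0.9, 0.0]
grip_width: -0.0002
grasp_force: 0.0
```

>>> carry_out(increments=[0, -1.7, -4.8, 0, 0, 0, -1.7, -4.8, 0, 0, 0, 0, 0, 0, 0, 0, 0, 0, 0, 0, 0, 0, 0, 0, 0])

```text
clock: 9.32
eef_pos: [0.5268, -0.2143, 0.1614]
tool_rot: [0.223, 0.975, 0.0, -0.0]
ft_force: [-1.4, 0.0, 0.1]
grip_width: 0.0001
grasp_force: 0.0
```

```bash
python3 m.py square; python3 - <<'E'
from h import *
for n,uv in (("top",None),("scene",None)):
    c=bot.camera(n)
    m,e=T(c)
    for t in (0.062,0.052):
        p=m.T@(np.array([.567,.163,t])-e);u,v=px(c,p)
        q=np.median(c["range_z"][v-1:v+2,u-1:u+2]);K=c["mtx"]
        print(n,t,(u,v),w(c,q*np.linalg.inv(K)@[u,v,1]).round(4))
    for d in bot.place_of(c,"round_plunger_top")[:1]+bot.place_of(c,"round_unit")[:1]:print(d["p"],w(c,d["xyz"]).round(4))
E
```

```text
{'clock': np.float64(9.375), 'eef_pos': array([ 0.5269, -0.2142,  0.1614]), 'tool_rot': array([ 2.230e-01,  9.748e-01,  1.000e-04, -1.000e-04]), 'ft_force': array([-0.5202, -0.3478,  0.2341]), 'joint_pos': array([-3.8630e-01,  4.1370e-01,  6.5300e-02,  1.2227e+00,  2.0000e-04,
        6.3500e-02]), 'grip_width': np.float64(0.0002)}
0.68 [ 0.5243 -0.2181  0.0774] [270 218] tool cm [ 0.07 -0.46  8.4 ]
top 0.062 (np.int64(200), np.int64(232)) [0.5667 0.1639 0.0515]
top 0.052 (np.int64(200), np.int64(232)) [0.5667 0.1639 0.0515]
0.44 [0.5734 0.1665 0.0532]
0.96 [ 0.5689  0.1637 -0.0017]
scene 0.062 (np.int64(313), np.int64(180)) [0.5601 0.1713 0.0491]
scene 0.052 (np.int64(312), np.int64(182)) [0.5647 0.1642 0.0503]
0.52 [0.567  0.1628 0.0506]
0.6 [ 0.5648  0.1606 -0.0031]
```

>>> carry_out(increments=[0, 0.1, -0.4, 2.5, 0, 0, 0, 0, 2.5, 0, 0, 0, 0, 2, 0, 0, 0, 0, 0.8, 0, 0, 0, 0, 0.2, 0])

```text
clock: 10.35
eef_pos: [0.524, -0.2187, 0.0811]
tool_rot: [0.224, 0.975, 0.0, -0.0]
ft_force: [-0.5, 0.1, 0.7]
grip_width: -0.0003
grasp_force: 0.0
```

>>> carry_out(increments=[0, 0, 0, 0.1, 0, 0, 0, 0, 0.1, 0, 0, 0, 0, 0.1, 0, 0, 0, 0, 0.1, 0, 0, 0, 0, 0.1, 0])

```text
clock: 10.98
eef_pos: [0.5242, -0.2188, 0.0765]
tool_rot: [0.224, 0.975, -0.0, 0.0]
ft_force: [-1.3, -0.5, 2.8]
grip_width: 0.0001
grasp_force: 2.0
```

>>> carry_out(increments=[0, 0, 0, 0.1, 0, 0, 0, 0, 0.1, 0, 0, 0, 0, 0.1, 0, 0, 0, 0, 0.1, 0, 0, 0, 0, 0, 0])

```text
clock: 11.6
eef_pos: [0.5242, -0.2188, 0.0723]
tool_rot: [0.224, 0.975, -0.0, 0.0]
ft_force: [-1.3, 0.3, 4.6]
grip_width: -0.0005
grasp_force: 2.1
```

>>> carry_out(increments=[0, 0, 0, 0.1, 0, 0, 0, 0, 0.1, 0, 0, 0, 0, 0.1, 0, 0, 0, 0, 0.1, 0, 0, 0, 0, 0, 0])

```text
clock: 12.22
eef_pos: [0.5241, -0.2188, 0.0683]
tool_rot: [0.224, 0.975, -0.0, 0.0]
ft_force: [-1.6, -0.3, 3.9]
grip_width: -0.0004
grasp_force: 2.3
```

>>> carry_out(increments=[0, 0, 0, 0, 0, 0, 0, 0, 0, 0, 0, 0, 0, 0.05, 0, 0, 0, 0, 0.05, 0, 0, 0, 0, 0.05, 0])

```text
clock: 12.85
eef_pos: [0.5242, -0.2188, 0.067]
tool_rot: [0.224, 0.975, -0.0, 0.0]
ft_force: [-0.7, 0.5, 6.3]
grip_width: 0.0001
grasp_force: 2.9
```

>>> carry_out(increments=[0, 0, 0, -1.5, 0, 0, 0, 0, -3, 0, 0, 0, 0, -3.5, 0, 0, 0, 0, -2.5, 0, 0, 0.5, 2.6, 0, 0])

```text
clock: 13.48
eef_pos: [0.5325, -0.1949, 0.1751]
tool_rot: [0.225, 0.974, -0.001, 0.003]
ft_force: [0.2, 0.7, -0.5]
grip_width: 0.0002
grasp_force: 0.0
```

>>> carry_out(increments=[0, 0.8, 5, 0, 0, 0, 0.9, 5, 0, 0, 0, 0.9, 5, 0, 0, 0, 0, 0, 0, 0, 0, 0, 0, 0, 0])

```text
clock: 14.1
eef_pos: [0.5729, -0.0469, 0.1719]
tool_rot: [0.224, 0.975, -0.0, -0.0]
ft_force: [0.7, -0.1, 0.5]
grip_width: -0.0
grasp_force: 0.0
```

>>> carry_out(increments=[0, 0, 0, 0, 0, 0, 0, 0, 0, 0, 0, 0, 0, 0, 0, 0, 0, 0, 0, 0, 0, 0, 0, 0, 0])

```text
clock: 14.72
eef_pos: [0.573, -0.047, 0.1718]
tool_rot: [0.224, 0.975, 0.0, -0.0]
ft_force: [0.4, -0.7, -0.3]
grip_width: 0.0001
grasp_force: 0.0
```

```bash
python3 m.py tall; cp pics/w_tall_*.png pics/wt.png; python3 - <<'E'
from h import *
c=bot.camera("top");m,e=T(c)
p=m.T@(np.array([.5243,-.2187,.067])-e);u,v=px(c,p)
q=np.median(c["range_z"][v-1:v+2,u-1:u+2]);print(w(c,q*np.linalg.inv(c["mtx"])@[u,v,1]).round(4))
for d in bot.place_of(c,"square_unit")[:1]:print(d["p"],w(c,d["xyz"]).round(4))
E
```

```text
{'clock': np.float64(14.775), 'eef_pos': array([ 0.573 , -0.047 ,  0.1718]), 'tool_rot': array([ 0.224 ,  0.9746, -0.    , -0.    ]), 'ft_force': array([-0.4625,  0.3504, -0.0061]), 'joint_pos': array([-0.0817,  0.4188,  0.1012,  1.2531, -0.    ,  0.3702]), 'grip_width': np.float64(0.0001)}
0.95 [ 0.4483 -0.0978  0.0979] [92 69] tool cm [  9.   -10.03   7.4 ]
0.82 [ 0.5704 -0.0488  0.0937] [273 220] tool cm [ 0.16 -0.28  7.81]
0.63 [ 0.6335 -0.165   0.0929] [165 362] tool cm [-10.6   -7.98   7.89]
[ 0.5247 -0.2187  0.0664]
0.82 [ 0.5294 -0.2181 -0.0011]
```

View pics/wt.png

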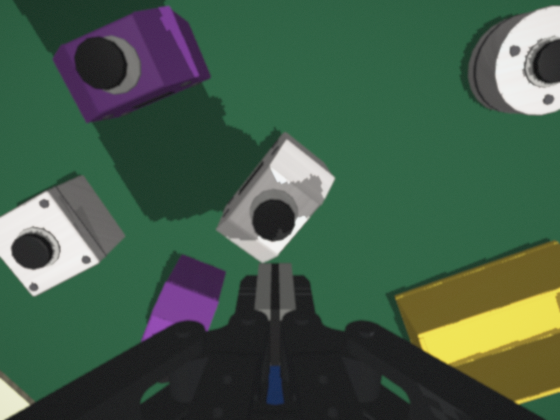

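The wrist view shows the silver tall unit's plunger at (273,220), right ahead of the fingertips. The purple look-alikes at (100,63) and (190,300) are well off to the side. The square plunger measures about 10 mm in.

>>> carry_out(increments=[0, 0.1, -0.2, 2.5, 0, 0, 0, 0, 2.5, 0, 0, 0, 0, 1.5, 0, 0, 0, 0, 0.7, 0, 0, 0, 0, 0.2, 0])

```text
clock: 15.55
eef_pos: [0.5715, -0.0482, 0.0978]
tool_rot: [0.224, 0.975, 0.0, 0.0]
ft_force: [0.9, -0.3, -0.3]
grip_width: 0.0001
grasp_force: 0.0
```

>>> carry_out(increments=[0, 0, 0, 0.1, 0, 0, 0, 0, 0.1, 0, 0, 0, 0, 0.1, 0, 0, 0, 0, 0.1, 0, 0, 0, 0, 0.1, 0])

```text
clock: 16.18
eef_pos: [0.5713, -0.0482, 0.0928]
tool_rot: [0.224, 0.975, 0.0, 0.0]
ft_force: [-0.8, -1.3, 2.8]
grip_width: 0.0003
grasp_force: 1.8
```

>>> carry_out(increments=[0, 0, 0, 0.1, 0, 0, 0, 0, 0.1, 0, 0, 0, 0, 0.1, 0, 0, 0, 0, 0.1, 0, 0, 0, 0, 0, 0])

```text
clock: 16.8
eef_pos: [0.5713, -0.0482, 0.0888]
tool_rot: [0.224, 0.975, 0.0, 0.0]
ft_force: [-0.6, -0.2, 4.6]
grip_width: -0.0002
grasp_force: 2.2
```

>>> carry_out(increments=[0, 0, 0, 0.1, 0, 0, 0, 0, 0.1, 0, 0, 0, 0, 0.1, 0, 0, 0, 0, 0.05, 0, 0, 0, 0, 0, 0])

```text
clock: 17.42
eef_pos: [0.5713, -0.0483, 0.0854]
tool_rot: [0.224, 0.975, 0.0, 0.0]
ft_force: [-0.8, 0.3, 4.2]
grip_width: -0.0001
grasp_force: 2.5
```

>>> carry_out(increments=[0, 0, 0, 0, 0, 0, 0, 0, 0, 0, 0, 0, 0, 0.05, 0, 0, 0, 0, 0.05, 0, 0, 0, 0, 0.05, 0])

```text
clock: 18.05
eef_pos: [0.5713, -0.0483, 0.084]
tool_rot: [0.224, 0.975, -0.0, 0.0]
ft_force: [-1.6, 0.9, 5.9]
grip_width: 0.0002
grasp_force: 2.9
```

>>> carry_out(increments=[0, 0, 0, -1.5, 0, 0, 0, 0, -3, 0, 0, 0, 0, -4, 0, 0, 0, 0, -4, 0, 0, 0, 0, -2, 0])

```text
clock: 18.68
eef_pos: [0.5725, -0.0484, 0.232]
tool_rot: [0.224, 0.975, 0.0, 0.002]
ft_force: [0.1, -0.5, -0.1]
grip_width: -0.0004
grasp_force: 0.0
```

>>> carry_out(increments=[0, 4, 0, 0, 0, 0, 5, 0, 0, 0, 0, 5, 0, 0, 0, 0, 3, 0, 0, 0, 0, 0, 0, 0, 0])

```text
clock: 19.3
eef_pos: [0.4169, 0.0266, 0.2296]
tool_rot: [0.223, 0.975, 0.0, 0.0]
ft_force: [0.8, -0.2, 0.5]
grip_width: 0.0
grasp_force: 0.0
```

>>> carry_out(increments=[0, 0, 0, 0, 0, 0, 0, 0, 0, 0, 0, 0, 0, 0, 0, 0, 0, 0, 0, 0, 0, 0, 0, 0, 0])

```text
clock: 19.92
eef_pos: [0.4184, 0.0258, 0.2286]
tool_rot: [0.224, 0.975, -0.0, -0.0]
ft_force: [0.4, 0.0, 0.4]
grip_width: 0.0003
grasp_force: 0.0
```

```bash
python3 - <<'E'
from h import *
for n in("top","scene"):
  c=bot.camera(n);m,e=T(c);cv2.imwrite(f"pics/end_{n}.png",c["pixels"])
  for P in ([.567,.163,.052],[.5243,-.2187,.067],[.5713,-.0483,.084]):
    u,v=px(c,m.T@(np.array(P)-e))
    q=np.median(c["range_z"][v-1:v+2,u-1:u+2]);print(n,w(c,q*np.linalg.inv(c["mtx"])@[u,v,1]).round(4))
E
```

```text
top [0.5667 0.1639 0.0514]
top [ 0.5247 -0.2186  0.0671]
top [ 0.5717 -0.0476  0.0851]
scene [0.5655 0.1634 0.0516]
scene [ 0.5244 -0.2186  0.0676]
scene [ 0.5721 -0.0487  0.0831]
```

View pics/end_scene.png

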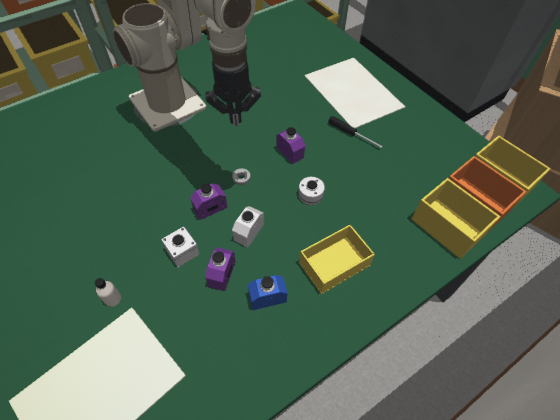

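The three plungers, at (312,184), (178,240) and (248,216), are all about 10 mm in. Nothing else has moved, and the hand is clear at about (235,105).

```bash
python3 -c "
from workcell import bot
print(bot.job_done())"
```

```text
the job is handed in; nothing more can be done
None
```

I pressed the round, square and tall plungers in that order, each about 10 mm of its 14 mm travel with no force reading over 7.2 N; the hand is clear, nothing else appears moved, and the job is handed in.

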